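# Fit the stage-lift spindle of a microscope bracket

### The job

Take the long spindle with the bar-shaped handle out of the grey parts rack and thread it straight down through both ears of the white microscope bracket. Feel for the slot of the coupling below by pressing lightly and turning, and bring the spindle fully home, its collar flush on the upper ear; then let go of it. Be gentle (it must not bear on the bracket with more than 30 N on the way, nor be slammed home) and leave the other things where they are.

Things in the scene. Friction and masses are not known exactly. Their poses are not given: they have to be found in the camera images.
- spindle_grip (a point): Centre of the black bar handle of the long spindle, a loose steel part of 0.14 to 0.27 kg, 136 mm tall, standing upright (up to 2 degrees loose) in a hole of the rack. The bar is 36 mm long (x axis), 14 mm thick (y) and 26 mm high (z, up the spindle): grip it across its 14 mm. A neck 16 mm across joins it to a collar 34 mm across, 5 mm thick, with its underside 28 mm below this point.
- spindle_tip (a point): Middle of the spindle's lower end, 123 mm below spindle_grip, same axes. The end is a flat tongue 18.5 mm wide (x), 5 mm thick (y), 11 mm long; above it a shaft 20 mm across with a chamfered end runs 84 mm up to the collar's underside. Turned by half a turn it fits equally well.
- spindle: The long spindle as a whole; origin at the lower end of its tongue (same point and axes as spindle_tip).
- upper_hole (a point): Centre of the hole in the upper ear of the fixed white bracket, at the ear's top face, 120 mm above the table; z up, x and y the bracket's axes. Both ears are level, 10 mm thick, 60 (x) by 64 mm (y); their holes, 21.6 mm across with chamfered rims, share one vertical axis. The upright that carries the ears stands on the +y side, 32 to 58 mm from the axis, no higher than this ear.
- lower_hole (a point): Centre of the hole in the lower ear, at its top face, 50 mm below upper_hole, same axes.
- coupling_top (a point): Middle of the coupling's top face, 86 mm below upper_hole; the axes are the bracket's, not the slot's. A steel square, 44 mm, with a slot 21 by 7 mm with sharp edges. It turns stiffly (0.4 N m); the slot starts anywhere within 46 degrees either way of the x axis, unmeasured. It is sprung: it yields 4 mm downwards, 3 N at first, 9 N at the end, then is solid.
- bracket: The bracket with its coupling: base 120 (x) by 130 mm (y, -60 to +70), 22 mm high; origin on the hole axis at the table, axes as upper_hole. With the tongue in the slot the spindle sinks until its collar lies on the upper ear, its tip 95 mm below upper_hole; with the tongue across the slot the collar stays 5 mm or more above the ear.
- rack: Grey block fixed to the table, 70 mm (x) by 170 mm (y) by 45 mm high, origin at the centre of its underside; two through holes 21.6 mm across at y = -50 and +50 mm, one holding the long spindle, the other the short one; their lower ends stand on the table.
- short_spindle: Bystander in the rack's other hole: a shorter spindle with a round black knob 32 mm across, 90 mm tall, origin at its lower end.
- dish_a: Bystander: clear round dish 90 mm across, 14 mm high, beside the bracket; origin at the underside.
- dish_b: Bystander: a second clear dish of the same size; origin at the underside.
- vial: Bystander: small glass vial 28 mm across, 55 mm tall, beside the rack; origin at the underside.
- reagent: Bystander: amber bottle 60 mm across, 120 mm tall; origin at the underside.
- slide_box: Bystander: white slide box 80 x 100 x 30 mm; origin at the underside.
- driver: Bystander: screwdriver 170 mm long, lying on the table.
- tweezers: Bystander: steel tweezers 120 mm long, lying on the table.
Mind the look-alikes: they are no part of the job. What is shaped like the spindle but green, purple or yellow is not meant.

How it is judged:
By the outcome, as a careful person would: the job done as asked, in the order asked, and still so for the second after the job is handed in, with the robot touching nothing.
It also fails if it takes over 70 s, if anything falls off the work surface, if the arm or the gripper's body presses on something with over 40 N, if the wrist force passes 120 N, or if a joint passes its speed limit or range.

### The arm

A 6-joint arm with a two-finger parallel gripper is mounted at the origin on the work surface. World frame = base frame: x ahead of the robot, y to its left, z up, the work surface at z = 0. Lengths are in m, angles in rad, forces in N, time in s.
With the tool pointing down it reaches from about 0.35 to 1 m from the base axis. Payload 7.1 kg.
Tool frame: the origin (TCP) lies between the finger pads; the fingertips stand 22 mm ahead of it and the grasp point (between the pads) lies 3 mm ahead of it; x points along the fingers, y is the direction in which the jaws open and shut, and the axes are right-handed (so a half turn about x gives the same grasp; the last joint's range is limited). The gripper opens to 85 mm and grips with 20 to 120 N. Pads are 22 mm wide; open, the fingers measure 114 mm over their backs; the gripper's body (76 mm by 85 mm) begins 54 mm behind the grasp point. The pads swing forward as they close: fully open they stand 13 mm farther back than shut.
Start: joints at [-1.28, 0.423, 1.63, -0, 1.089, -0.019], TCP at [0.191, -0.595, 0.228] pointing down, gripper open.
Joint ranges: [-3, 3], [-0.9, 2.11], [0.09, 2.58], [-1.31, 4.45], [0.11, 2.69], [-2.54, 2.54]. Speed limits (rad/s): [2.39, 2.39, 3.01, 3.14, 3.14, 3.14].

### API

Orientations are given as a rotation vector (axis times angle).
In Python, from rig import manip gives the robot as it stands. The module is installed in compiled form; this text tells all that it offers. Calls block until the motion is done:
- manip.move_to(position, orientation): joint-space move of the TCP to a pose.
- manip.servo_line(position, orientation=None, rate=0.15): straight line of the TCP; orientation=None keeps the orientation; rate is the mean speed in m/s.
- manip.set_joints(angles): joint-space move.
- manip.command_gripper(opening, f_grip=None): finger opening in m; f_grip is the grip in N (None keeps the last); returns when the fingers have stopped.
- manip.hold(seconds).
- manip.solve_ik(position, orientation): joint angles nearest the present ones, or None.
- manip.camera(name): name is "scene" or "top" or "wrist"; returns a dict with "image" (480x640x3 uint8, red, green, blue), "fx", "fy", "cx", "cy" (pixels), "k1" (the pictures are not rectified: a ray, as slopes to the right and down, at radius r is drawn at 1 + k1 r^2 times it, then the intrinsics apply), "cam_to_world" (4x4, takes a point from camera to world coordinates); the wrist camera has in their place "mount" (4x4, takes a point from camera to tool coordinates, whose origin is the TCP and whose axes are the tool frame's). Camera axes: x right, y down, z forward; pixel columns grow to the right and rows downward; lengths in m; the calibration is good to about 2 mm. A picture is of the moment at which its call begins: read the wrist's pose just before it. There is no depth.
A pose or a line that the arm cannot do raises manip.IKError and nothing moves.
- manip.sign_off(): hands the job in, once; it reports no verdict.
Readings, each from a call of its own:
- manip.get_time(): time.
- manip.get_joint_positions(): joint angles.
- manip.get_joint_vel(): joint speeds.
- manip.get_tau(): joint torques, N m.
- manip.get_position(): TCP position.
- manip.get_ee_rot(): TCP orientation.
- manip.get_contact_force(): force on the tool from outside, world axes, zero at the start.
- manip.get_torque(): the same for the moment, N m.
- manip.get_width(): finger opening in m.
Only numpy, scipy, OpenCV 4.12 (cv2) and the standard library are available. Lean on these libraries where they do the work, as an engineer would, in place of code of your own. Each camera call takes 0.05 s, during which the arm holds its last target.

## Working session

There is one attempt and no reset: what is moved stays moved. The work goes in short steps, each a Python script; the robot and the scene stay as the last script left them, time stands still between calls to the robot, and variables do not carry over. Pictures are saved under pics/ and viewed, and the job is handed in when it is done.

```bash
mkdir -p pics; ls; python3 - <<'E'
from rig import manip
import cv2,numpy as np
for n in ["scene","top","wrist"]:
    p=manip.get_position();r=manip.get_ee_rot()
    c=manip.camera(n); cv2.imwrite(f"pics/{n}0.png",c["image"][:,:,::-1])
    np.savez(f"pics/{n}0.npz",**c,p=p,r=r)
    print(n,{k:(np.round(v,4).tolist() if k!="image" else 0) for k,v in c.items()},p,r)
print(manip.get_time(),manip.get_contact_force(),manip.get_width())
E
```

```text
pics
scene {'image': 0, 'fx': 535.9948, 'fy': 535.9948, 'cx': 315.9191, 'cy': 242.9241, 'k1': -0.1066, 'cam_to_world': [[-0.8159, 0.377, -0.4383, 1.1496], [0.5781, 0.5445, -0.6078, 0.8216], [0.0095, -0.7493, -0.6622, 0.9213], [0.0, 0.0, 0.0, 1.0]]} [ 0.19041512 -0.59469688  0.22693072] [ 2.05485553  0.32250954 -2.05520578]
top {'image': 0, 'fx': 624.6901, 'fy': 624.6901, 'cx': 317.4386, 'cy': 240.7772, 'k1': -0.1879, 'cam_to_world': [[-0.0075, -0.9933, 0.1156, 0.4577], [-0.9999, 0.0062, -0.0118, 0.075], [0.011, -0.1157, -0.9932, 1.438], [0.0, 0.0, 0.0, 1.0]]} [ 0.19040581 -0.5946873   0.22691128] [ 2.05481835  0.32255109 -2.05524598]
wrist {'image': 0, 'fx': 428.6445, 'fy': 428.6445, 'cx': 324.8675, 'cy': 242.0329, 'k1': -0.0425, 'mount': [[-0.0004, -0.2797, 0.9601, -0.1461], [1.0, 0.0001, 0.0005, 0.0007], [-0.0002, 0.9601, 0.2797, -0.0717], [0.0, 0.0, 0.0, 1.0]]} [ 0.1904083  -0.59475499  0.22702009] [ 2.05468629  0.32235933 -2.05515758]
0.15 [-0.29823498  0.20184447  0.83707513] 0.08539475610731824
```

View pics/scene0.png

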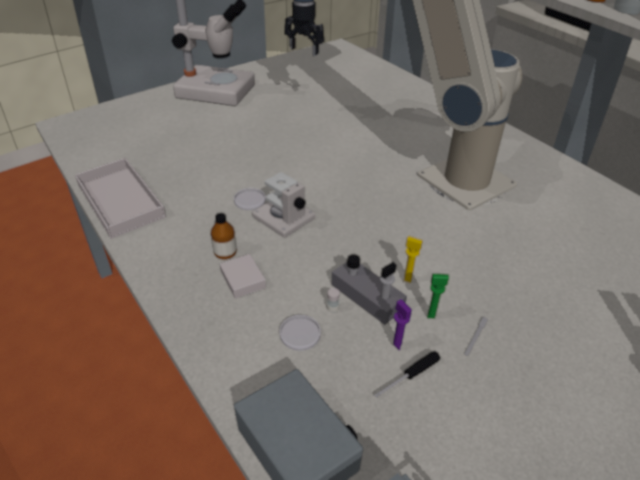

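View pics/top0.png

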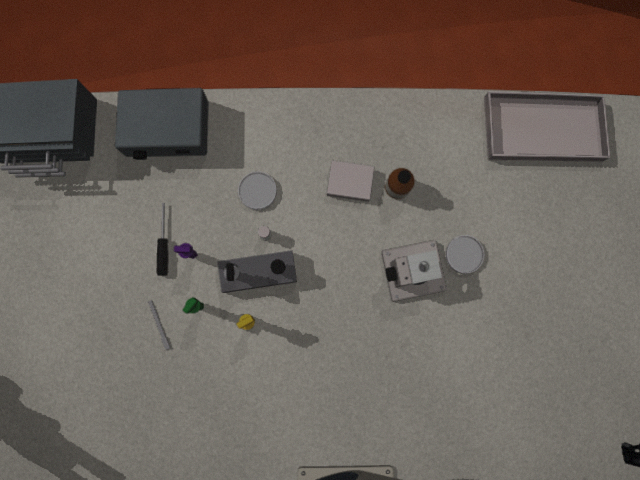

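The top view shows the spindle's bar handle at about (231,271), the short spindle's knob at (278,267), and the bracket's upper ear with its hole at about (424,266). The upright is on the left, which is world +y. The scene view agrees, with the handle at (388,270). Next I'll cast rays onto the known heights.

```bash
cat > h.py <<'E'
import numpy as np,cv2
from scipy.spatial.transform import Rotation as R
def ray(c,uv,T=None):
    T=c["cam_to_world"] if T is None else T
    d=np.array([(uv[0]-c["cx"])/c["fx"],(uv[1]-c["cy"])/c["fy"]]);s=d.copy()
    for _ in range(20): s=d/(1+c["k1"]*(s@s))
    return T[:3,3],T[:3,:3]@np.array([*s,1])
def onz(c,uv,z,T=None):
    o,d=ray(c,uv,T);return o+d*(z-o[2])/d[2]
def proj(c,P,T=None):
    T=c["cam_to_world"] if T is None else T
    q=T[:3,:3].T@(np.asarray(P)-T[:3,3]);s=q[:2]/q[2];s=s*(1+c["k1"]*(s@s))
    return np.array([c["cx"]+c["fx"]*s[0],c["cy"]+c["fy"]*s[1]])
def wT(c,p,r):
    T=np.eye(4);T[:3,:3]=R.from_rotvec(r).as_matrix();T[:3,3]=p
    return T@c["mount"]
def tri(rays):
    A=np.zeros((3,3));b=np.zeros(3)
    for o,d in rays:
        d=d/np.linalg.norm(d);M=np.eye(3)-np.outer(d,d);A+=M;b+=M@o
    return np.linalg.solve(A,b)
def Rdown(a):  # tool x down, tool y (jaws) at yaw a in world
    x=np.array([0,0,-1.]);y=np.array([np.cos(a),np.sin(a),0]);return np.c_[x,y,np.cross(x,y)]
def rv(a): return R.from_matrix(Rdown(a)).as_rotvec()
E
python3 - <<'E'
import numpy as np,cv2
from h import *
c=dict(np.load("pics/top0.npz"));s=dict(np.load("pics/scene0.npz"))
print("handle",onz(c,(231,271),.136),"hole",onz(c,(424,266),.12))
print("tri handle",tri([ray(c,(231,271)),ray(s,(388,269))]))
w=dict(np.load("pics/wrist0.npz"));M=R.from_rotvec(w["r"]).as_matrix();print(M.round(3), np.degrees(np.arctan2(M[1,1],M[0,1])))
cr=c["image"][200:330,190:500];cv2.imwrite("pics/top_crop.png",cv2.resize(cr[:,:,::-1],None,fx=2.55,fy=2.55,interpolation=2))
E
```

```text
handle [0.54670308 0.24084244 0.136     ] hole [ 0.55556363 -0.16730872  0.12      ]
tri handle [0.54564061 0.24427449 0.12375904]
[[-0.     0.305 -0.952]
 [ 0.001 -0.952 -0.305]
 [-1.    -0.001  0.   ]] -72.24729052181944
```

View pics/top_crop.png

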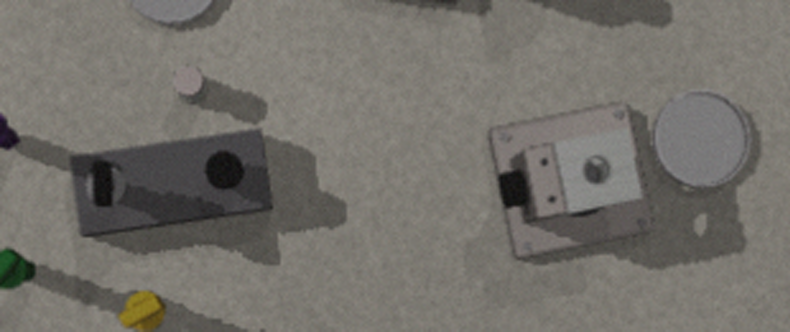

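```bash
cat >> h.py <<'E'
def snap(name):
    from rig import manip
    p=np.array(manip.get_position());r=np.array(manip.get_ee_rot());c=manip.camera("wrist")
    c=dict(c);c["p"]=p;c["r"]=r;c["T"]=wT(c,p,r)
    cv2.imwrite(f"pics/{name}.png",c["image"][:,:,::-1]);np.savez(f"pics/{name}.npz",**c);return c
E
python3 - <<'E'
from rig import manip
from h import *
a=np.radians(-90)
print(manip.solve_ik([.546,.242,.24],rv(a)),manip.solve_ik([.5555,-.167,.23],rv(a)))
manip.move_to([.5555,-.167,.25],rv(a)); snap("hole1"); print(manip.get_time(),manip.get_position())
manip.move_to([.546,.242,.26],rv(a)); snap("han1"); print(manip.get_time(),manip.get_position())
E
```

```text
[ 3.97277526e-01  3.68915682e-01  1.68278171e+00 -4.44089210e-16
  1.08989526e+00  1.96807385e+00] [-3.12551303e-01  3.54979862e-01  1.72955313e+00 -4.44089210e-16
  1.05705966e+00  1.25824502e+00]
2.225 [ 0.5553035  -0.16781097  0.24995611]
3.7917 [0.54642046 0.24086969 0.25996344]
```

View pics/hole1.png

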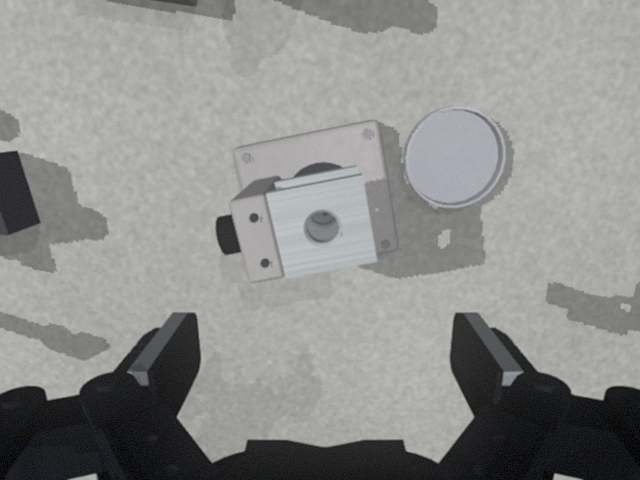

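View pics/han1.png

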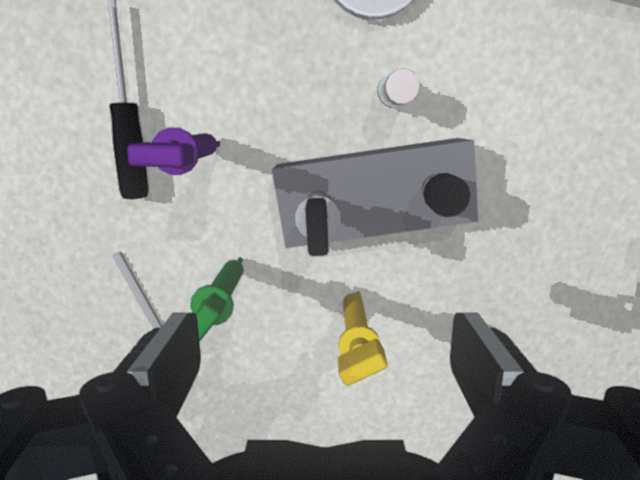

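```bash
python3 - <<'E'
from h import *
a=dict(np.load("pics/han1.npz"));b=dict(np.load("pics/hole1.npz"))
def z(c,x,y,w,h,n):
    cv2.imwrite(n,cv2.resize(c["image"][y:y+h,x:x+w,::-1],None,fx=6,fy=6,interpolation=2))
z(a,270,180,100,90,"pics/z1.png");z(b,260,170,130,100,"pics/z2.png")
g=a["image"][190:262,290:345].max(2);m=((g<50)*255).astype(np.uint8)
k=max(cv2.findContours(m,0,2)[0],key=cv2.contourArea);print(cv2.boundingRect(k),cv2.minAreaRect(k))
E
```

```text
(17, 9, 20, 21) ((29.582969665527344, 16.122272491455078), (24.251277923583984, 15.09280014038086), 37.405357360839844)
```

View pics/z1.png

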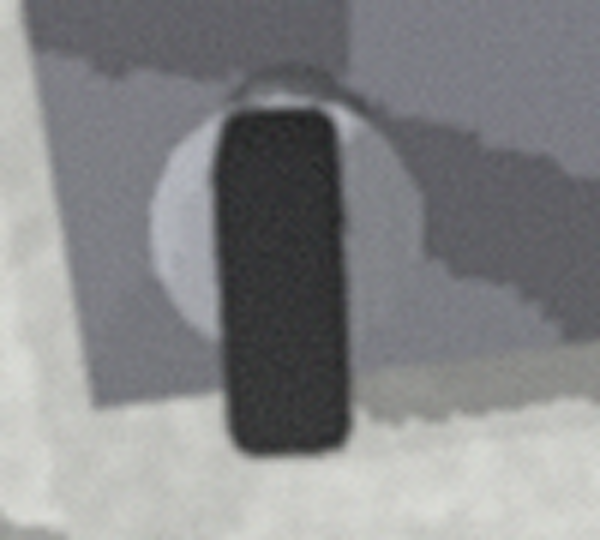

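View pics/z2.png

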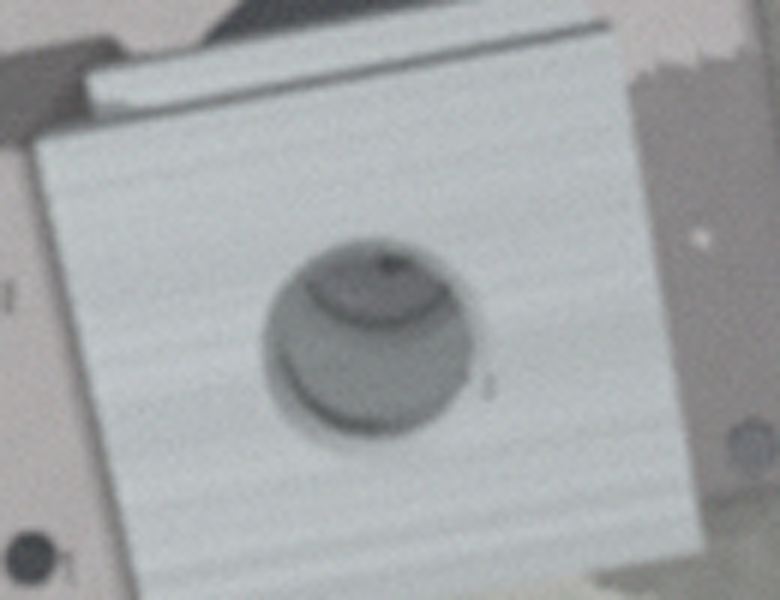

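```bash
python3 - <<'E'
from h import *
a=dict(np.load("pics/han1.npz"));b=dict(np.load("pics/hole1.npz"))
q=lambda x,y:(270+x/6-.4,180+y/6-.4)
A=onz(a,q(289,455),.136,a["T"]);B=onz(a,q(278,108),.110,a["T"]);print("ends",A,B,(A+B)[:2]/2,np.linalg.norm((A-B)[:2]),np.degrees(np.arctan2(*(B-A)[1::-1])))
for x in [(225,233),(345,345)]: pass
print("width",np.linalg.norm(onz(a,q(222,430),.136,a["T"])-onz(a,q(350,430),.136,a["T"])))
print("collar L/R z=.100", onz(a,q(148,230),.1,a["T"]),onz(a,q(423,230),.1,a["T"]))
q=lambda x,y:(260+x/6-.4,170+y/6-.4)
H=lambda x,y:onz(b,q(x,y),.12,b["T"])
print("hole",H(373,342),"diam",np.linalg.norm(H(262,343)-H(486,343)),np.linalg.norm(H(373,235)-H(373,450)))
c=[H(38,135),H(610,22),H(705,550)];print(c,np.linalg.norm(c[1]-c[0]),np.linalg.norm(c[1]-c[2]))
print(np.degrees(np.arctan2(*(c[1]-c[2])[1::-1])),np.degrees(np.arctan2(*(c[0]-c[1])[1::-1]))-90)
E
```

```text
ends [0.53037834 0.24512465 0.136     ] [0.56438891 0.24662433 0.11      ] [0.54738363 0.24587449] 0.034043621771759514 2.524799295929916
width 0.014090487461057823
collar L/R z=.100 [0.54753041 0.26278923 0.1       ] [0.54749849 0.22923935 0.1       ]
hole [ 0.55746944 -0.16631063  0.12      ] diam 0.024793288837026885 0.024535162945788617
[array([ 0.5806108, -0.1300911,  0.12     ]), array([ 0.59275126, -0.19175035,  0.12      ]), array([ 0.53314281, -0.20389176,  0.12      ])] 0.06284309156343194 0.06083240061391755
11.51285935524987 11.138827646412267
```

```bash
python3 - <<'E'
from rig import manip
from h import *
a=np.radians(-87.5)
P=np.array([.5473,.2459])
manip.move_to([*P,.17],rv(a)); 
manip.servo_line([*P,.128],rate=.1)
print(manip.get_contact_force(),manip.get_position())
manip.command_gripper(0.0,20); print(manip.get_width(),manip.get_contact_force(),manip.get_torque(),manip.get_position())
snap("grip1"); print(manip.get_time())
E
```

```text
[ 0.59805077  0.83364821 -0.37334557] [0.54779778 0.24609173 0.12867622]
0.012988874439361246 [-0.34579868 -0.0147845   1.93513316] [ 0.04219577  0.0309191  -0.03093459] [0.54749857 0.24596932 0.12823155]
5.5083
```

View pics/grip1.png

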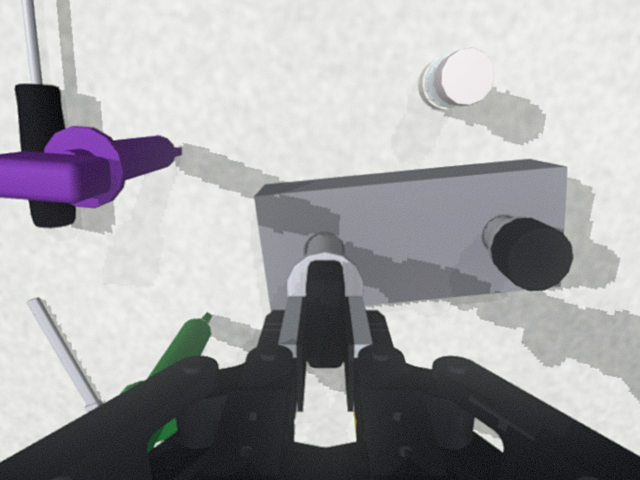

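```bash
python3 - <<'E'
from rig import manip
from h import *
manip.command_gripper(0.0,70); print(manip.get_width(),manip.get_contact_force())
p=manip.get_position()
for z in (.133,.20,.30):
    manip.servo_line([p[0],p[1],z],rate=.08 if z<.25 else .15); print(manip.get_contact_force(),manip.get_torque())
manip.hold(.2);print(manip.get_contact_force())
snap("lift1"); print(manip.get_time(),manip.get_position())
c=dict(manip.camera("scene"));cv2.imwrite("pics/scene1.png",c["image"][:,:,::-1]);np.savez("pics/scene1.npz",**c)
E
```

```text
0.010848386452382609 [-0.02180477 -0.59679903  5.03752999]
[ 1.28576333 -0.12921441 -1.79403249] [ 0.00926793  0.01200497 -0.01800418]
[-0.43795068  0.7901809  -2.25456892] [-0.00889373  0.01169032  0.01271149]
[-0.18305612  0.35739378 -1.7418807 ] [ 0.02079446  0.0331971  -0.01011056]
[-0.02357825 -0.41695936 -2.01859419]
8.0333 [0.54728577 0.24589166 0.29898489]
```

View pics/lift1.png

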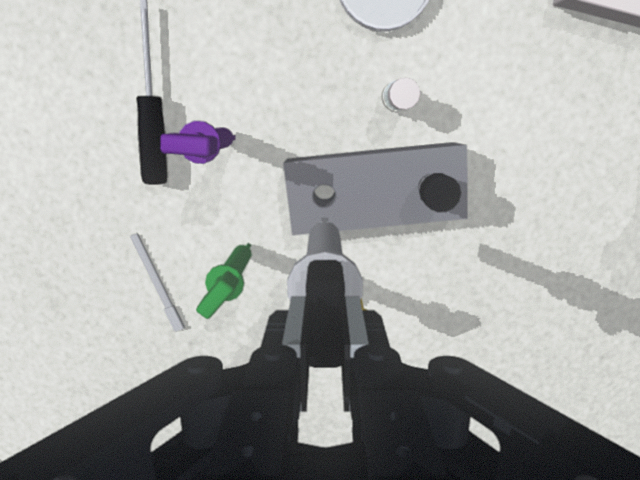

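The spindle is held and clear of the rack, with its tip at about (324,220). I'll zoom in to get its pose in the tool.

```bash
python3 - <<'E'
from h import *
a=dict(np.load("pics/lift1.npz"))
x,y=280,205
cv2.imwrite("pics/z3.png",cv2.resize(a["image"][y:y+95,x:x+90,::-1],None,fx=6,fy=6,interpolation=2))
I=np.eye(4);m=a["mount"]
for P in [(.003,0,0),(.126,0,0),(.115,.01,0),(.115,-.01,0),(.115,0,-.01),(.031,.017,0),(.031,-.017,0),(.031,0,-.017)]:
    print(P,proj(a,P,m).round(1),((proj(a,P,m)-[x,y]+.4)*6).round(0))
s=dict(np.load("pics/scene1.npz"));T=np.eye(4);T[:3,:3]=R.from_rotvec(a["r"]).as_matrix();T[:3,3]=a["p"]
u=proj(s,a["p"]);v=proj(s,a["p"]-[0,0,.126]);print(u,v)
x,y=int(u[0])-60,int(u[1])-50
cv2.imwrite("pics/z4.png",cv2.resize(s["image"][y:y+150,x:x+130,::-1],None,fx=4,fy=4,interpolation=2));print((u-[x,y])*4,(v-[x,y])*4)
E
```

```text
(0.003, 0, 0) [323.3 313.7] [262. 655.]
(0.126, 0, 0) [323.9 231.3] [266. 160.]
(0.115, 0.01, 0) [339.7 235.7] [360. 187.]
(0.115, -0.01, 0) [308.  235.7] [171. 187.]
(0.115, 0, -0.01) [323.8 220.3] [265.  94.]
(0.031, 0.017, 0) [361.8 286. ] [493. 488.]
(0.031, -0.017, 0) [285.2 285.9] [ 33. 488.]
(0.031, 0, -0.017) [323.4 249.4] [263. 269.]
[395.49142062 204.29028578] [388.99778942 252.67393652]
[241.96568248 201.16114313] [215.99115766 394.69574608]
```

View pics/z3.png

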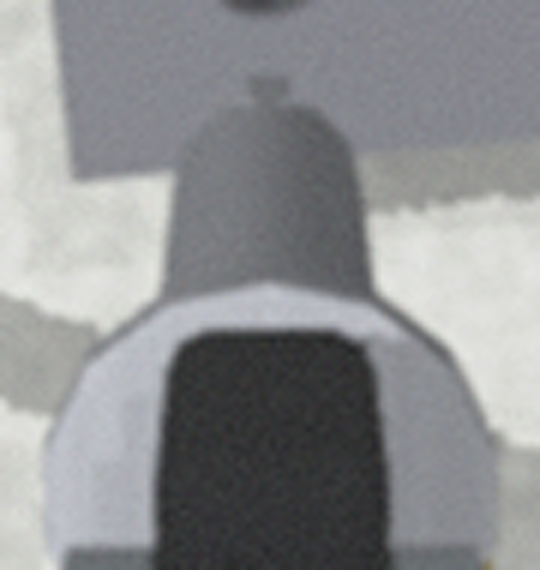

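View pics/z4.png

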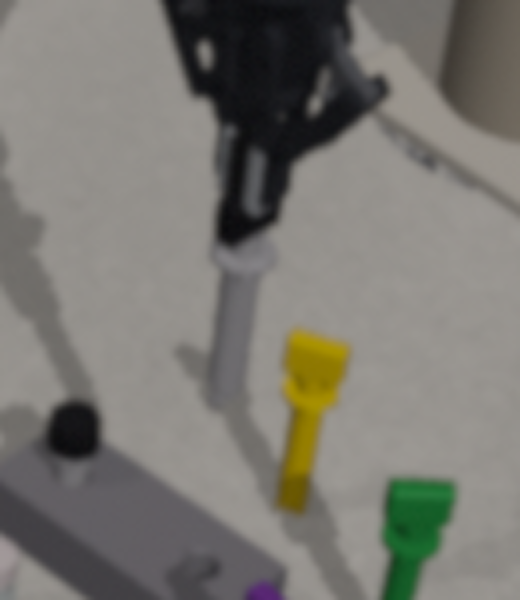

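```bash
cat >> h.py <<'E'
def ontx(c,uv,x):  # intersect ray with tool-frame plane x
    o,d=ray(c,uv,c["mount"]);return o+d*(x-o[0])/d[0]
E
python3 - <<'E'
from h import *
a=dict(np.load("pics/lift1.npz"))
q=lambda x,y:(280+x/6-.42,205+y/6-.42)
print("collar near top edge",ontx(a,q(268,285),.028),"sides under", ontx(a,q(42,480),.028),ontx(a,q(500,480),.028))
print("tongue near corner",ontx(a,q(268,75),.128), ontx(a,q(248,75),.128),ontx(a,q(290,75),.128))
print("shaft chamfer near",ontx(a,q(268,103),.117))
print("shaft sides",ontx(a,q(180,170),.115),ontx(a,q(354,170),.115))
print("bar near top end",ontx(a,q(272,328),.018),"tool x axis",R.from_rotvec(a["r"]).as_matrix()[:,0])
E
```

```text
collar near top edge [ 0.028       0.00035221 -0.01672679] sides under [ 0.028      -0.01607555 -0.00185854] [ 0.028       0.01721146 -0.00186301]
tongue near corner [ 0.128       0.00023831 -0.00908799] [ 0.128      -0.0019454  -0.00908766] [ 0.128       0.00264039 -0.00908845]
shaft chamfer near [ 0.117       0.00025063 -0.00859287]
shaft sides [ 0.115      -0.00899804 -0.00183682] [ 0.115       0.00929142 -0.00183982]
bar near top end [ 0.018       0.00063254 -0.01686175] tool x axis [-1.98321940e-03 -8.47799099e-04 -9.99997674e-01]
```

```bash
python3 - <<'E'
from rig import manip
from h import *
a=np.radians(-78.7)
x=Rdown(a)
P=np.array([.5575,-.1663])-.035*(-x[:2,2])   # camera lies on -z tool side; stand off away from camera
manip.move_to([*P,.262],rv(a)); manip.hold(.3)
c=snap("hov1"); print(P,c["p"],manip.get_position(),manip.get_time(),manip.get_contact_force())
print(R.from_rotvec(c["r"]).as_matrix().round(4))
x,y=260,130
cv2.imwrite("pics/z5.png",cv2.resize(c["image"][y:y+120,x:x+130,::-1],None,fx=5,fy=5,interpolation=2))
E
```

```text
[ 0.52317849 -0.17315812] [ 0.52342688 -0.17260054  0.26202141] [ 0.52334204 -0.17270287  0.26201079] 9.9917 [ 0.05831271 -0.89912809 -1.55743126]
[[ 1.000e-04  1.969e-01 -9.804e-01]
 [ 0.000e+00 -9.804e-01 -1.969e-01]
 [-1.000e+00  0.000e+00 -1.000e-04]]
```

View pics/hov1.png

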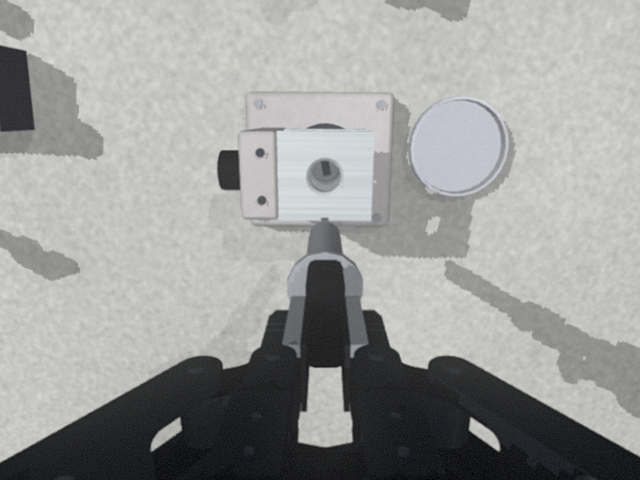

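View pics/z5.png

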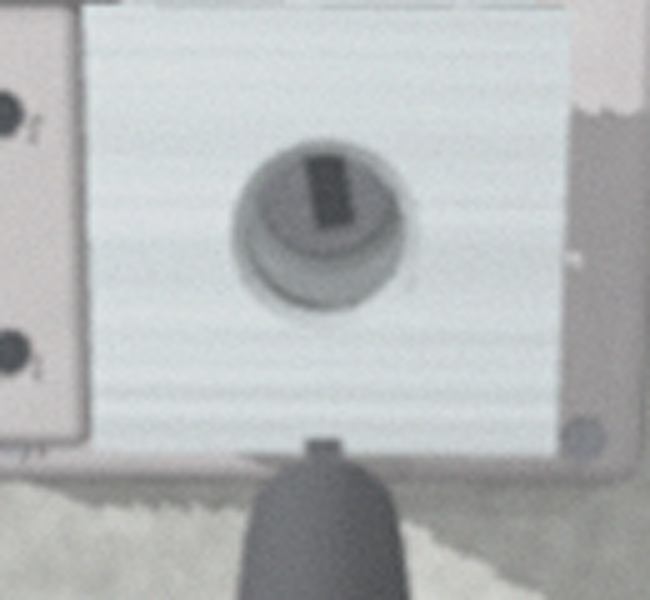

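```bash
python3 - <<'E'
from h import *
c=dict(np.load("pics/hov1.npz"));x0,y0=260,130
g=cv2.GaussianBlur(cv2.resize(c["image"][y0:y0+120,x0:x0+130].min(2),None,fx=5,fy=5,interpolation=2),(7,7),0)
for th in (150,165,175,185):
    m=((g<th)*255).astype(np.uint8)[110:350,200:450]
    k=[k for k in cv2.findContours(m,0,2)[0] if cv2.contourArea(k)>5000]
    for q in k:
        q=cv2.convexHull(q);print(th,cv2.boundingRect(q)); e=cv2.fitEllipse(q);e=((e[0][0]+200,e[0][1]+110),e[1]);
        h=ontx(c,(x0+e[0][0]/5-.4,y0+e[0][1]/5-.4),c["p"][2]-.12);print(e,h)
q=lambda x,y:ontx(c,(x0+x/5-.4,y0+y/5-.4),c["p"][2]-.12)
print("hand",q(325,229),q(232,229)[1]-q(418,229)[1])
s=lambda x,y:ontx(c,(x0+x/5-.4,y0+y/5-.4),c["p"][2]-.034)
for l in [((307,165),(320,228)),((344,157),(355,222))]:
    A,B=s(*l[0]),s(*l[1]);print(A,B,np.degrees(np.arctan2(B[1]-A[1],B[2]-A[2])))
t=lambda x,y:ontx(c,(x0+x/5-.4,y0+y/5-.4),.128)
print("tongue",t(306,440),t(342,440), t(324,438))
E
```

```text
150 (38, 36, 165, 164)
((320.57275390625, 227.47376251220703), (162.8905029296875, 164.12245178222656)) [ 1.42021406e-01 -1.57988057e-06 -3.46097221e-02]
165 (34, 32, 172, 171)
((320.5141067504883, 227.08106994628906), (168.86239624023438, 173.63681030273438)) [ 1.42021406e-01 -9.41782656e-06 -3.46622800e-02]
175 (33, 30, 175, 174)
((320.58365631103516, 227.35678100585938), (171.5514678955078, 180.94174194335938)) [ 1.42021406e-01 -1.10621832e-07 -3.46253800e-02]
185 (31, 28, 182, 178)
((320.8834457397461, 227.29339599609375), (174.7432098388672, 186.72933959960938)) [ 1.42021406e-01  4.00884285e-05 -3.46338700e-02]
hand [ 0.14202141  0.00059204 -0.0344055 ] -0.024945632833202176
[ 0.22802141 -0.00253759 -0.03428476] [ 0.22802141 -0.00029761 -0.02341697] 11.646249217522943
[ 0.22802141  0.00385132 -0.03565445] [ 0.22802141  0.00579225 -0.02446072] 9.836969959704042
tongue [ 0.128      -0.0018932  -0.00863052] [ 0.128       0.00282527 -0.00863122] [ 0.128       0.00046604 -0.0088994 ]
```

The hover view shows the hole rim centred at about (324,175) and the slot through it near (326,168), turned about +11° from the bracket x axis. I'll enter at that angle and confirm by feel.

```bash
cat >> h.py <<'E'
def F(n=4):
    from rig import manip
    v=[]
    for _ in range(n): v.append(manip.get_contact_force())
    return np.mean(v,0)
def lower(P,z0,z1,step,F0,lim,rate=.04,quiet=False):
    """lower in steps, stop when the force above baseline exceeds lim; returns (z commanded, dF)"""
    from rig import manip
    z=z0
    while z>z1+1e-6:
        z=max(z-step,z1);manip.servo_line([P[0],P[1],z],rate=rate);d=F()-F0
        if not quiet: print("z %.4f"%z,d.round(1),np.round(manip.get_position(),4),"t%.1f"%manip.get_time())
        if np.linalg.norm(d)>lim: break
    return z,d
E
python3 - <<'E'
from rig import manip
from h import *
a=np.radians(-67.9);P=np.array([.5575,-.1657])
manip.servo_line([*P,.262],rv(a),rate=.08);manip.hold(.3)
p=np.array(manip.get_position());C=P+(P-p[:2]);print(p,C)
manip.servo_line([*C,.256],rv(a),rate=.05);manip.hold(.2)
F0=F(6);print("F0",F0,manip.get_position(),manip.get_time())
c=snap("hov2")
z,d=lower(C,.256,.236,.003,F0,6)
c=snap("ent1");np.savez("st.npz",C=C,F0=F0,z=z)
E
```

```text
[ 0.55721883 -0.16579419  0.26208287] [ 0.55778117 -0.16560581]
F0 [-0.681994   -0.43593872 -1.87168367] [ 0.55785238 -0.16564661  0.25603498] 11.35
z 0.2530 [ 1. -0. -0.] [ 0.5576 -0.1655  0.2527] t11.7
z 0.2500 [ 0.8  0.4 -0.4] [ 0.5576 -0.1655  0.2497] t11.9
z 0.2470 [ 0.7 -0.  -0.1] [ 0.5576 -0.1655  0.2467] t12.2
z 0.2440 [ 1.   0.2 -1. ] [ 0.5576 -0.1655  0.2437] t12.4
z 0.2410 [ 1.1 -0.1 -0.3] [ 0.5576 -0.1656  0.2407] t12.7
z 0.2380 [0.5 0.9 0.1] [ 0.5577 -0.1656  0.2378] t12.9
z 0.2360 [0.3 0.7 0.1] [ 0.5577 -0.1656  0.2359] t13.2
```

View pics/ent1.png

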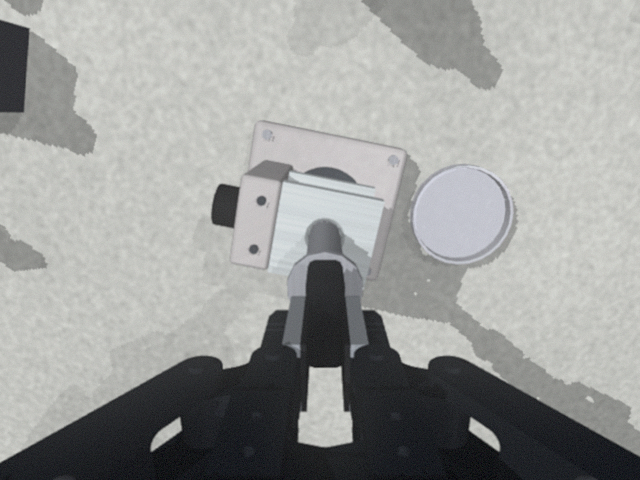

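The shaft is inside the upper ear (at about (322,235)) with no force on it. I'll go on lowering through the lower ear.

```bash
python3 - <<'E'
from rig import manip
from h import *
s=np.load("st.npz");C=s["C"];F0=s["F0"]
z,d=lower(C,.236,.204,.008,F0,7)
if z<.2041: z,d=lower(C,z,.180,.003,F0,7)
if z<.1801: z,d=lower(C,z,.164,.004,F0,7)
np.savez("st.npz",C=C,F0=F0,z=z);print(manip.get_torque(),manip.get_width())
E
```

```text
z 0.2280 [ 0.2 -0.3 -1. ] [ 0.5575 -0.1655  0.2275] t13.6
z 0.2200 [-0.2  0.7  0. ] [ 0.5576 -0.1655  0.2196] t13.9
z 0.2120 [ 0.3  0.  -0.5] [ 0.5576 -0.1656  0.2116] t14.2
z 0.2040 [ 0.4 -0.5 -0.1] [ 0.5576 -0.1656  0.2036] t14.6
z 0.2010 [0.8 0.7 0.1] [ 0.5577 -0.1656  0.2008] t14.8
z 0.1980 [1.  0.3 0.4] [ 0.5577 -0.1656  0.1978] t15.1
z 0.1950 [ 0.1  0.1 -0.1] [ 0.5577 -0.1656  0.1947] t15.3
z 0.1920 [ 0.4  0.9 -0.2] [ 0.5577 -0.1656  0.1918] t15.6
z 0.1890 [ 0.3  0.3 -0.3] [ 0.5577 -0.1656  0.1888] t15.8
z 0.1860 [ 0.8 -0.1  0.5] [ 0.5577 -0.1656  0.1858] t16.1
z 0.1830 [ 0.5 -0.3  0.3] [ 0.5577 -0.1656  0.1828] t16.4
z 0.1800 [0.2 0.3 0.1] [ 0.5577 -0.1656  0.1798] t16.6
z 0.1760 [ 1.  -0.1  0.3] [ 0.5577 -0.1656  0.1757] t16.9
z 0.1720 [0.8 0.9 0.1] [ 0.5576 -0.1655  0.1717] t17.1
z 0.1680 [ 0.3 -0.1 -0.1] [ 0.5576 -0.1655  0.1677] t17.4
z 0.1640 [-0.2 -0.   0.4] [ 0.5577 -0.1656  0.1637] t17.6
[0.02837377 0.09245063 0.00571631] 0.011085160438522857
```

Through both ears with no contact force. Now I'll press lightly in 0.5 mm steps, stopping above about 6 N.

```bash
python3 - <<'E'
from rig import manip
from h import *
s=np.load("st.npz");C=s["C"];F0=s["F0"]
z,d=lower(C,.164,.1555,.0006,F0,5.5,rate=.02)
np.savez("st.npz",C=C,F0=F0,z=z);print(manip.get_torque(),manip.get_width())
E
```

```text
z 0.1634 [ 0.2 -1.2 -0.1] [ 0.5578 -0.1656  0.1634] t17.9
z 0.1628 [ 0.5 -0.1 -0.6] [ 0.5578 -0.1656  0.1628] t18.1
z 0.1622 [-0.1  0.2 -0.2] [ 0.5578 -0.1656  0.1622] t18.4
z 0.1616 [ 0.6 -0.3  0. ] [ 0.5578 -0.1656  0.1615] t18.6
z 0.1610 [-0.2  0.7 -0.3] [ 0.5578 -0.1656  0.161 ] t18.9
z 0.1604 [ 0.5 -0.  -0. ] [ 0.5578 -0.1656  0.1603] t19.1
z 0.1598 [-0.2  0.3 -0.4] [ 0.5578 -0.1656  0.1598] t19.4
z 0.1592 [ 0.4  0.5 -0.3] [ 0.5578 -0.1656  0.1591] t19.6
z 0.1586 [ 0.6  0.5 -0.6] [ 0.5578 -0.1656  0.1586] t19.9
z 0.1580 [-0.7  1.1  0.7] [ 0.5578 -0.1656  0.158 ] t20.1
z 0.1574 [ 0.9 -0.  -0.7] [ 0.5577 -0.1656  0.1573] t20.4
z 0.1568 [-0.3  0.9 -0.6] [ 0.5578 -0.1656  0.1567] t20.6
z 0.1562 [ 1.  -1.4  0.2] [ 0.5577 -0.1656  0.1561] t20.9
z 0.1556 [-0.2  0.  -1. ] [ 0.5577 -0.1656  0.1555] t21.1
z 0.1555 [0.  1.3 0.2] [ 0.5578 -0.1656  0.1555] t21.4
[-0.05354651  0.16539226 -0.03122739] 0.010689444366467512
```

The tongue passed the coupling's top (TCP 0.162) without resistance, so it is in the slot. I'll creep on to find the collar's seat.

```bash
python3 - <<'E'
from rig import manip
from h import *
s=np.load("st.npz");C=s["C"];F0=s["F0"]
z,d=lower(C,.1555,.1505,.0004,F0,6,rate=.02)
np.savez("st.npz",C=C,F0=F0,z=z);print(manip.get_torque(),manip.get_width(),manip.get_time())
snap("home1")
E
```

```text
z 0.1551 [ 0.3  0.4 -0.4] [ 0.5578 -0.1656  0.1551] t21.6
z 0.1547 [-0.8  0.2  0.4] [ 0.5578 -0.1656  0.1547] t21.9
z 0.1543 [ 0.7  0.3 -0.7] [ 0.5578 -0.1656  0.1543] t22.1
z 0.1539 [ 0.  -0.  -0.3] [ 0.5578 -0.1656  0.1539] t22.4
z 0.1535 [-0.3 -0.5  1.6] [ 0.5578 -0.1656  0.1535] t22.6
z 0.1531 [-2.4  1.3  7.2] [ 0.5579 -0.1656  0.1535] t22.9
[ 0.08376601  0.50660375 -0.04451484] 0.011026537163663627 22.85
```

View pics/home1.png

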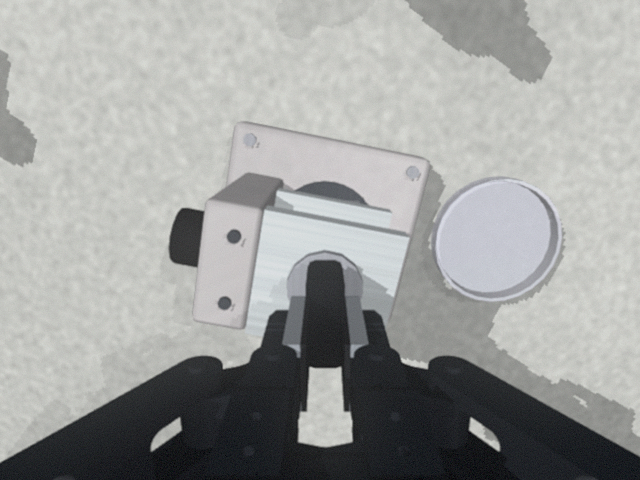

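Resistance starts at TCP 0.1535, against 0.153 expected for the collar on the ear. The wrist view shows the collar on the ear at about (322,265), with no gap visible. Letting go.

```bash
python3 - <<'E'
from rig import manip
from h import *
s=np.load("st.npz");C=s["C"]
manip.servo_line([*C,.1535],rate=.02)
manip.command_gripper(.05);print(manip.get_width(),manip.get_contact_force())
manip.command_gripper(.085);print(manip.get_width(),manip.get_contact_force())
p=manip.get_position()
manip.servo_line([p[0],p[1],.26],rate=.1);manip.hold(.3);c=snap("rel1");print(manip.get_position(),manip.get_time(),manip.get_contact_force())
for n in("scene","top"):
    k=dict(manip.camera(n));cv2.imwrite(f"pics/{n}2.png",k["image"][:,:,::-1]);np.savez(f"pics/{n}2.npz",**k)
k=k["image"][200:330,190:500];cv2.imwrite("pics/top2c.png",cv2.resize(k[:,:,::-1],None,fx=2.5,fy=2.5))
k=np.load("pics/scene2.npz")["image"][140:260,220:360];cv2.imwrite("pics/scene2c.png",cv2.resize(k[:,:,::-1],None,fx=5,fy=5,interpolation=2))
cv2.imwrite("pics/rel1c.png",cv2.resize(c["image"][150:290,230:420,::-1],None,fx=4,fy=4,interpolation=2))
E
```

```text
0.04984778383739459 [-0.21237112  0.27264042 -0.17745029]
0.08505752879767 [ 0.0172021  -0.75940815 -0.12545156]
[ 0.55773289 -0.16556538  0.25972099] 25.6167 [-1.04351184 -0.20508952  0.43109434]
```

View pics/rel1c.png

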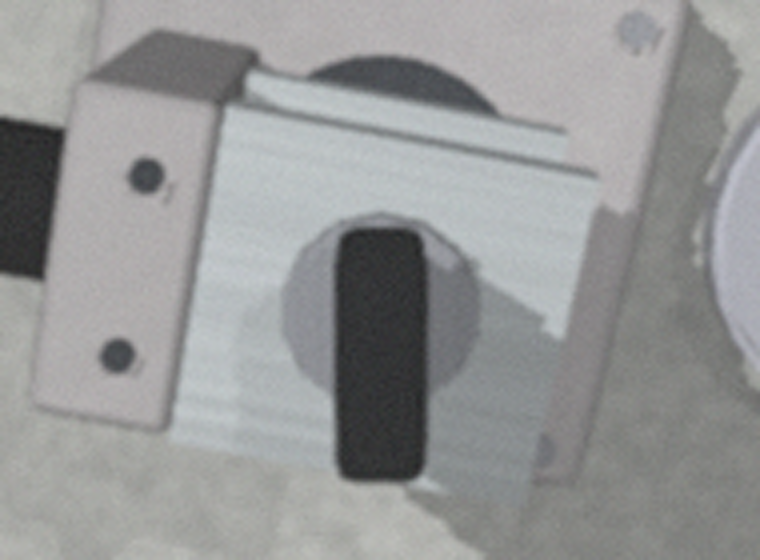

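View pics/scene2c.png

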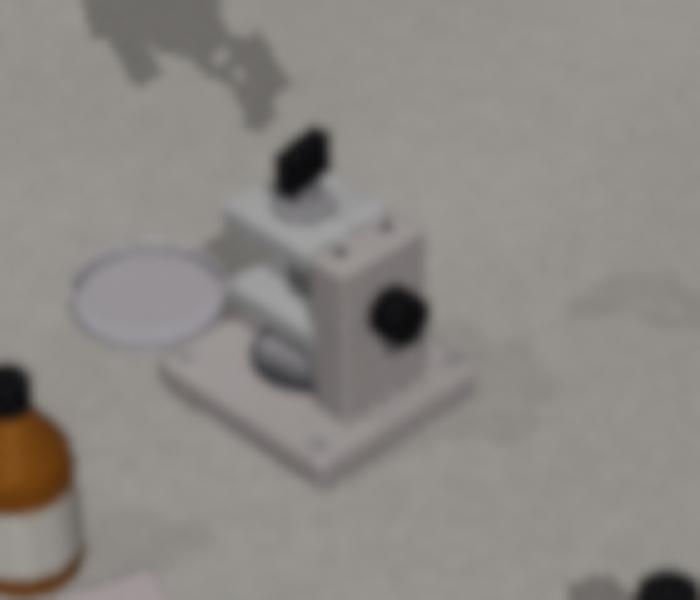

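View pics/top2.png

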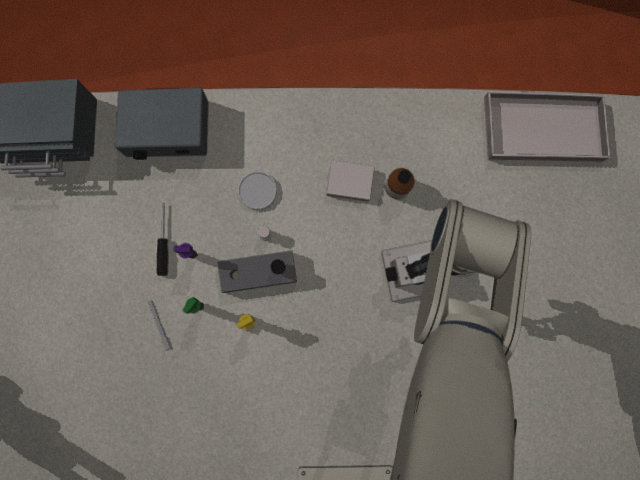

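```bash
python3 - <<'E'
from rig import manip
from h import *
c=dict(np.load("pics/rel1.npz"));q=lambda x,y:(230+x/4-.4,150+y/4-.4)
for z in(.125,.130):print(z,np.linalg.norm(onz(c,q(282,305),z,c["T"])-onz(c,q(480,305),z,c["T"])))
A=onz(c,q(380,480),.153,c["T"]);B=onz(c,q(380,229),.127,c["T"]);print((A+B)/2,np.linalg.norm((A-B)[:2]))
manip.sign_off();print(manip.get_time())
E
```

```text
0.125 0.033410902570614
0.13 0.03281584711119148
[ 0.55546149 -0.1671703   0.14      ] 0.03464439544159314
the job is handed in; nothing more can be done
the job is handed in; nothing more can be done
```

The long spindle is out of the rack, down through both ears of the bracket, seated with its collar on the upper ear, and released. I handed the job in at about 26 s of the 70 s allowed; no verdict is reported.

- **Slot:** I didn't need a turning search. At the hover the wrist camera could see the slot through the holes, about 11° off the bracket's x axis. I turned the spindle to that angle before inserting and then felt downward in small steps.
- **Forces:** Readings through both ears stayed within about 1–2 N, which is noise level. The tongue passed the coupling's top with no resistance. Firm contact came at a tool height of 0.1535 m, against 0.153 m expected for fully home. The peak I read was about 8 N.
- **Checks after release:** The wrist and scene pictures show the spindle upright with its collar on the ear. The collar measures 33.4 mm across against the nominal 34 mm when taken at seated height, but this is too coarse to settle the seating by itself; the contact height is the real evidence. In the top view nothing else appears to have moved, although the arm hid the dish beside the bracket. That dish looked in place in the scene and wrist views.
- **Disagreement:** The handle's centre measured about 2 mm from the hole axis in the last wrist picture. The outline I picked there was rough and the calibration is only good to about 2 mm, so I did not act on it.

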